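# Load the contact tester and hold its test lever

## Task

Load the bench tester: stand the two loose steel specimens in the empty sockets of their rows, the large one in the large row and the small one in the small row, each upright and fully down, and let go of them. Then flip the safety catch fully over, and only after that pull the sprung test lever forward to its front stop; your program finishes while the gripper is still holding the lever there. Leave the specimens already seated in place and do not disturb the other labware.

Things in the scene. Friction and masses are not known exactly. Their poses are not given: they have to be found in the camera images.
- large_slug: the larger loose specimen, on the bench: plain bright steel cylinder standing upright, 24 mm diameter, 70 mm tall, about 250 g, 1.5 mm chamfers. Origin: centre of its underside, z up its axis
- small_slug: the smaller loose specimen, on the bench: plain bright steel cylinder standing upright, 18 mm diameter, 54 mm tall, about 110 g, 1.5 mm chamfers. Origin: centre of its underside, z up its axis
- large_seated: a large specimen already seated in hole1 of the large carrier: same shape and origin as large_slug (24 by 70 mm); it stands 55 mm out of the carrier
- small_seated: a small specimen already seated in hole0 of the small carrier: same shape and origin as small_slug (18 by 54 mm); it stands 39 mm out of the carrier
- large_carrier: white carrier bar lying on the tester's base, 50 (x) by 130 (y) by 30 mm tall; origin: centre of its underside, 30 mm above the bench; axes as the tester's. Two round sockets 27 mm wide, 15 mm deep, at y = -32.5 mm (hole0) and +32.5 mm (hole1). It is the row for large specimens; its hole0 is empty, hole1 is filled. The carriers lie one behind the other, either in front
- small_carrier: white carrier bar lying on the tester's base, 50 (x) by 130 (y) by 30 mm tall; origin: centre of its underside, 30 mm above the bench; axes as the tester's. Two round sockets 21 mm wide, 15 mm deep, at y = -32.5 mm (hole0) and +32.5 mm (hole1). It is the row for small specimens; its hole1 is empty, hole0 is filled. The carriers lie one behind the other, either in front
- large_carrier_hole0 (a point): centre of the mouth of the empty 27 mm socket of the large row, 60 mm above the bench; its floor is 15 mm lower
- large_carrier_hole1 (a point): centre of the mouth of the filled 27 mm socket of the large row
- small_carrier_hole0 (a point): centre of the mouth of the filled 21 mm socket of the small row
- small_carrier_hole1 (a point): centre of the mouth of the empty 21 mm socket of the small row, 60 mm above the bench; its floor is 15 mm lower
- tester: grey tester fixed to the bench, base 220 (x) by 375 (y, -200 to +175) by 30 mm tall; origin on the bench. -x side = front, toward the robot. +y half: the carriers. -y half: the lever at about (20, -100) mm over a 65 mm high housing (100 by 80 mm), and the safety catch at about (-60, -185) mm on a 65 mm high block (50 by 22 mm). A 70 mm high meter box lies behind the carriers
- lever (a joint): sprung test lever: upright U-shaped bail, two 12 mm arms 90 mm apart joined on top by a black cross bar. 0 = at rest on its back stop (leaning 0.15 rad away from the front); grows as it is pulled toward the tester's -x; 0.85 rad = front stop. Spring returns it: 2.5 N at the bar at rest, 6 N at the front stop. Blocked at about 0.1 rad while the catch is closed
- lever_bar (a point): middle of the cross bar, round, 16 mm thick, along the tester's y, 78 mm free between the arms and about 90 mm free below; 179 mm above the bench at rest, 156 mm at the front stop. Swings on a 100 mm radius about lever_hinge; its orientation turns with the lever
- lever_hinge (a point): middle of the lever's hinge axis (along the tester's y), 80 mm above the bench. As the joint grows the bar swings toward the tester's -x
- catch (a joint): flip-over safety catch: steel plate 40 mm wide (x), 70 mm long, hinged at its lower edge, with a 12 mm round strut along its tip reaching 75 mm toward +x to prop the lever's -y arm. 0 = closed, leaning 0.8 rad from upright toward +y; grows as it flips toward the tester's -y; 1.6 rad = fully open, leaning outward. Stays where left; about 1.5 N at 30 mm above its hinge turns it
- catch_tip (a point): middle of the tip edge of the catch's plate, 70 mm from its hinge; when closed about 50 mm to the tester's +y of the hinge and 124 mm above the bench. It moves with the catch
- catch_hinge (a point): on the catch's hinge axis (along the tester's x), in the middle of the plate's width, 75 mm above the bench
- dropper_a: bystander: amber dropper bottle, 36 mm diameter, 102 mm tall, origin under its centre
- dropper_b: bystander: amber dropper bottle, 36 mm diameter, 102 mm tall, origin under its centre
- beaker: bystander: glass beaker, 66 mm diameter, 85 mm tall, origin under its centre
- mortar: bystander: white mortar bowl, 84 mm diameter, 50 mm tall, origin under its centre
- dish: bystander: glass dish, 90 mm diameter, 15 mm tall, origin under its centre
- spatula: bystander: steel spatula lying flat, 170 mm long along its x
- crucible: bystander: white crucible, 44 mm diameter, 30 mm tall, origin under its centre

How it is judged (in metres and radians):
On the way, in this order (a step that is already met when the one before it is completed fails the run):
1. both loose specimens stand in their own rows, released (horizontal distance between large_slug and large_carrier_hole0 below 0.005 m and z of large_slug in the frame of large_carrier below 0.019 m and angle between each of large_slug, small_slug's own z axis and vertical below 0.12 rad and horizontal distance between small_slug and small_carrier_hole1 below 0.005 m and z of small_slug in the frame of small_carrier below 0.019 m and contact force between the fingers and large_slug below 0.2 N and contact force between the fingers and small_slug below 0.2 N), for 0.2 s.
2. the safety catch is flipped over with the lever still at rest (value of joint catch above 1.3 rad and value of joint lever below 0.12 rad), for 0.1 s.
At the end, for the whole second after the job is handed in: All four specimens stand in their own rows: within 5 mm of the socket's centre, 0.12 rad of upright and 4 mm of the floor, the loose ones released; catch open beyond 1.3 rad; lever held still by the fingers (over 1.5 N) beyond 0.74 of 0.85 rad (all of step 1 and horizontal distance between large_seated and large_carrier_hole1 below 0.005 m and z of large_seated in the frame of large_carrier below 0.019 m and angle between each of large_seated, small_seated's own z axis and vertical below 0.12 rad and horizontal distance between small_seated and small_carrier_hole0 below 0.005 m and z of small_seated in the frame of small_carrier below 0.019 m and value of joint catch above 1.3 rad and value of joint lever above 0.74 rad and velocity of joint lever between -0.15 and 0.15 rad/s and contact force between the fingers and lever above 1.5 N); the arm keeps its last pose, push and grip.
It fails at once if other labware is shoved more than 30 mm (distance of any of dropper_a, dropper_b, beaker, mortar, dish, spatula, crucible from where it was at the start of the episode above 0.03 m).
It fails at once if a seated specimen is pulled out of its socket (z of large_seated in the frame of large_carrier above 0.03 m or z of small_seated in the frame of small_carrier above 0.03 m).
It also fails if it takes over 72 s, if anything falls off the work surface, if the arm or the gripper's body presses on something with over 40 N, if the wrist force passes 120 N, or if a joint passes its speed limit or range.

## Robot

A 6-joint arm with a two-finger parallel gripper is mounted at the origin on the work surface. World frame = base frame: x ahead of the robot, y to its left, z up, the work surface at z = 0. Lengths are in mm, angles in rad, forces in N, time in s.
With the tool pointing down it reaches from about 350 to 875 mm from the base axis. Payload 4.2 kg.
Tool frame: the origin (TCP) lies at the very end of the fingers, on their centre line; the grasp point (between the pads) lies 19 mm behind it; z points along the fingers, y is the line along which they close (so a half turn about z gives the same grasp; the last joint's range is limited). The gripper opens to 87 mm and grips with 3 to 60 N. Pads are 19 mm wide; open, the fingers measure 117 mm over their backs; the gripper's body (75 mm by 190 mm) begins 51 mm behind the grasp point.
Start: joints at [1.52, 0.385, 0.008, 0, -1.194, -0.259], TCP at [190.51, 595.235, 222.55] pointing down, gripper open.
Joint ranges: [-3.14, 3.14], [-1.21, 2.06], [-1.07, 1.41], [-3.16, 2.05], [-2.99, -0.16], [-3.1, 3.1]. Speed limits (rad/s): [2.79, 2.79, 3.14, 3.14, 3.14, 3.14].

## Interface

Orientations are given as a unit quaternion [x, y, z, w].
In Python, from cell import robot gives the robot as it stands.
- The arm moves only by the shell command python3 -m pendant 'ROWS' [OPENING] [FORCE]. ROWS is JSON, a list of rows, each a list of 2 entries, a list of its own where there are three numbers: the shift along the world's x, y, z as a fraction of full scale, then the turn about the world's z as a fraction of full scale. In form: [[[x, y, z], twist], ...]. A call has 1 to 5 rows; each row shifts and turns the commanded pose from where the row before left it; what a row does not reach is not made up. Full scale, the value 1, is 500 mm for a shift and 180 degrees for a turn. A row lasts 1/12 s, in which the tool goes at most 41.7 mm and 7.16 degrees, less where a joint would pass 70% of its speed; a pose out of reach is approached as far as the arm can. A call with a number of a shift or a turn outside -1 to 1 is refused whole. A call with a gripper value outside its range is refused whole. OPENING is the opening in per cent of the stroke, from 0 (shut) to 100 (fully open), set as the call begins (- or left out, the last holds). The fingers move at their own pace and stop on an object; FORCE is the grip in N (left out, the last holds). Time passes only in rows, so rows that do not move let the fingers close. It gives the time, the measured TCP pose, the force, the opening and the grip force at its end, in the units of the state.
- robot.read_state(): the state, without advancing time (a new reading comes with each control period).
- robot.read_camera(name): name is "scene" or "top" or "wrist"; returns (picture, depth): 384x512x3 uint8, blue, green, red; 384x512 float32, mm along the optical axis (not along the pixel's ray), 0 where there is no reading.
- robot.camera_info(name): a dict with "fovy" (degrees; the focal length in pixels is half the picture's height over the tangent of half this angle, whatever the lens; pixels are square), "cx", "cy" (the principal point, pixels), "origin" and "rotation" of the camera in the world; the wrist camera has in their place "mount" (4x4, takes a point from camera to tool coordinates, whose origin is the TCP and whose axes are the flange's). Camera axes: x right, y up, looking along -z (the intrinsics and any distortion apply to the point x, -y, -z); pixel columns grow to the right and rows downward; lengths in mm; the calibration is good to about 2 mm. A picture is of the moment at which its call begins: read the wrist's pose just before it. camera_info takes no time and is no camera call.
- robot.finish_job(): hands the job in; it is judged then, once.
Trained networks look in the newest picture that a camera, given by its name, has taken for a name from the list of things; names that differ only in an ending like _2 or _b are one class to them, and where a whole thing is asked for, a point or a joint stands for the part that bears it (a point fixed in the world has none). Each returns a list of dicts, best first, with "p" (0 to 1); they miss things now and then, are a little off and sometimes report something else, mostly with a low value. They report only what shows in the picture. A call takes as long as a camera call.
- robot.cut_out(camera, query): "pixels" (384x512 bool, what is visible of it) and "centre" ([column, row] in pixels, amid what is visible of it).
The state is a dict: "time": time; "joint_positions": joint angles; "qvel": joint speeds; "joint_torque": joint torques, N m; "position": TCP position; "tcp_rot": TCP orientation; "force": force on the tool from outside, world axes, zero at the start; "moment": the same for the moment, N m; "finger_gap": finger opening in mm; "finger_force": force on a finger pad.
Only numpy, scipy, OpenCV 4.12 (cv2) and the standard library are available. Lean on these libraries where they do the work, as an engineer would, in place of code of your own. Each camera call takes 0.05 s, during which the arm holds its last target. There are 200 camera calls.

## Working session

There is one attempt and no reset: what is moved stays moved. The work goes in short steps, Python scripts to look and compute and a shell command to move; the robot and the scene stay as the last step left them, time stands still between calls to the robot, and variables do not carry over. Pictures are saved under pics/ and viewed, at most 10 in all, crops included, and the job is handed in when it is done.

```bash
ls; mkdir -p pics; cat > h.py <<'E'
import numpy as np, cv2
from cell import robot
from scipy.spatial.transform import Rotation as R
def cam(n, st=None):
    i=robot.camera_info(n)
    f=192/np.tan(np.radians(i["fovy"])/2)
    if "mount" in i:
        st=st or robot.read_state()
        T=np.eye(4);T[:3,:3]=R.from_quat(st["tcp_rot"]).as_matrix();T[:3,3]=st["position"]
        M=T@np.array(i["mount"]);return f,i["cx"],i["cy"],M[:3,3],M[:3,:3],i
    return f,i["cx"],i["cy"],np.array(i["origin"]),np.array(i["rotation"]),i
def ray(c,u,v):
    f,cx,cy,o,r,i=c
    return o, r@np.array([(u-cx)/f,-(v-cy)/f,-1.0])
def atz(c,u,v,z):
    o,d=ray(c,u,v);return o+d*(z-o[2])/d[2]
def cloud(c,dep):
    f,cx,cy,o,r,i=c
    v,u=np.mgrid[:384,:512]
    P=np.stack([(u-cx)/f*dep,-(v-cy)/f*dep,-dep],-1)
    return P@r.T+o
def proj(c,p):
    f,cx,cy,o,r,i=c
    q=r.T@(np.array(p)-o);return cx+f*q[0]/-q[2],cy-f*q[1]/-q[2]
E
python3 - <<'E'
from h import *
print(robot.read_state())
for n in("scene","top","wrist"):
    print(n,robot.camera_info(n))
ims=[]
for n in("scene","top"):
    c=cam(n);p,d=robot.read_camera(n);cv2.imwrite(f"pics/{n}0.png",p);np.save(n+"0.npy",d)
    P=cloud(c,d)
    for q in("large_slug","small_slug","large_seated","small_seated","large_carrier","small_carrier","lever_bar","catch","tester"):
        for r in robot.cut_out(n,q)[:3]:
            m=r["pixels"]&(d>0)
            if m.sum()==0: print(n,q,r["p"],r["centre"],"nodepth");continue
            z=P[m];print(n,q,round(r["p"],2),np.round(r["centre"]),m.sum(),np.round(np.median(z,0)),np.round(np.percentile(z,2,axis=0)),np.round(np.percentile(z,98,axis=0)))
E
```

```text
pics
{'time': 0.0, 'joint_positions': array([ 1.51960691e+00,  3.85558117e-01,  6.66015546e-03, -5.29939976e-04,
       -1.19403793e+00, -2.58629781e-01]), 'qvel': array([-0.00054801, -0.00011801,  0.0010911 ,  0.00020881,  0.00057479,
       -0.00046315]), 'joint_torque': array([ 2.34495528e-04, -3.90673149e+01,  1.87408787e+01,  4.21999320e+00,
        1.10257510e-02, -1.88673694e-04]), 'position': array([190.32639665, 594.68197237, 221.46752866]), 'tcp_rot': array([ 9.88009802e-01, -1.54387263e-01, -1.34198637e-04,  1.08952947e-03]), 'force': array([-0.0617171 ,  0.5037215 ,  0.55536105]), 'moment': array([-0.00320366, -0.01167228,  0.04190032]), 'finger_force': 0.0, 'finger_gap': 86.94104656624381}
scene {'fovy': 53.14419184717809, 'cx': 254.52504767758978, 'cy': 186.03370582356342, 'origin': array([1004.08077809,  481.83937071, 1071.44965142]), 'rotation': array([0.10696683, 0.28501674, 0.88812488, 0.34432215])}
top {'fovy': 52.587673474034176, 'cx': 256.82823658872036, 'cy': 183.71689387895094, 'origin': array([ 486.41212958,   13.33254389, 1339.29818178]), 'rotation': array([-0.02209288,  0.02258405,  0.71368703, -0.69975187])}
wrist {'fovy': 65.59696499128158, 'cx': 256.6079283426944, 'cy': 191.066018675133, 'mount': array([[-1.28238576e-03,  9.69547722e-01,  2.44899102e-01,
         6.69728924e+01],
       [ 9.99998996e-01,  1.09565137e-03,  8.98730030e-04,
        -8.61202143e-01],
       [ 6.03037616e-04,  2.44900009e-01, -9.69548154e-01,
        -1.62092091e+02],
       [ 0.00000000e+00,  0.00000000e+00,  0.00000000e+00,
         1.00000000e+00]])}Traceback (most recent call last):
  File "<stdin>", line 8, in <module>
  File "h.py", line 21, in cloud
    return P@r.T+o
           ~^~~~
ValueError: matmul: Input operand 1 has a mismatch in its core dimension 0, with gufunc signature (n?,k),(k,m?)->(n?,m?) (size 4 is different from 3)
```

```bash
sed -i 's/np.array(i\["rotation"\]),i/R.from_quat(i["rotation"]).as_matrix(),i/' h.py
python3 - <<'E'
from h import *
for n in("scene","top"):
    c=cam(n);p,d=robot.read_camera(n);cv2.imwrite(f"pics/{n}0.png",p);np.save(n+"0.npy",d)
    P=cloud(c,d)
    for q in("large_slug","small_slug","large_seated","small_seated","large_carrier","small_carrier","lever_bar","catch","tester","dropper_a","beaker","mortar"):
        for r in robot.cut_out(n,q)[:3]:
            m=r["pixels"]&(d>0)
            if m.sum()==0: print(n,q,r["p"],r["centre"],"nodepth");continue
            z=P[m];print(n,q,round(r["p"],2),np.round(r["centre"]),m.sum(),np.round(np.median(z,0)),np.round(np.percentile(z,2,axis=0)),np.round(np.percentile(z,98,axis=0)))
E
```

```text
scene large_slug 0.58 [317. 273.] 107 [593. 277.  60.] [578. 267.  17.] [598. 285.  72.]
scene small_slug 0.46 [244. 186.] 48 [568. -57.  88.] [560. -65.  60.] [572. -52. 102.]
scene large_seated 0.24 [396. 267.] 654 [390. 427.  34.] [364. 391.   6.] [440. 463.  52.]
scene small_seated 0.46 [244. 191.] 59 [567. -57.  87.] [557. -65.  57.] [572. -52. 104.]
scene small_seated 0.37 [256. 199.] 702 [565. -19.  58.] [525. -93.  30.] [592.  36.  64.]
scene large_carrier 0.7 [222. 184.] 5101 [ 601. -163.   31.] [ 455. -308.    6.] [687.  57. 182.]
scene large_carrier 0.59 [264. 184.] 612 [488. -45.  58.] [ 449. -106.   31.] [514.  21.  63.]
scene large_carrier 0.43 [183. 132.] 420 [ 538. -446.    3.] [ 437. -487.   -3.] [ 595. -421.   20.]
scene small_carrier 0.9 [253. 200.] 664 [563. -21.  59.] [523. -89.  33.] [592.  36.  64.]
scene small_carrier 0.15 [200. 154.] 223 [ 609. -200.  182.] [ 588. -260.   93.] [ 624. -165.  189.]
scene lever_bar 0.59 [202. 152.] 313 [ 607. -218.  169.] [ 543. -353.    2.] [ 623. -165.  188.]
scene catch 0.28 [274. 182.] 109 [478.  -8.  97.] [464. -21.  59.] [
[... 1348 characters left out ...]
]
top catch 0.48 [350. 188.] 280 [ 536. -284.  111.] [ 508. -321.   29.] [ 587. -254.  135.]
top catch 0.35 [393. 189.] 620 [ 540. -448.    5.] [ 434. -484.   -2.] [ 595. -422.   23.]
top tester 0.94 [306. 184.] 6162 [ 568. -164.   32.] [ 436. -315.   24.] [679.  48. 185.]
top tester 0.52 [268. 185.] 614 [556. -28.  60.] [527. -91.  30.] [588.  34.  67.]
top dropper_a 0.51 [232. 119.] 106 [778.  99.  51.] [768.  85.  14.] [793. 118. 104.]
top beaker 0.76 [139. 150.] 403 [695. 407.  46.] [660. 365.   1.] [720. 428.  88.]
top mortar 0.66 [133. 237.] 468 [398. 436.  30.] [364. 391.   8.] [434. 463.  54.]
top mortar 0.44 [350. 190.] 191 [ 532. -284.  112.] [ 510. -318.   81.] [ 572. -257.  135.]
```

View pics/scene0.png

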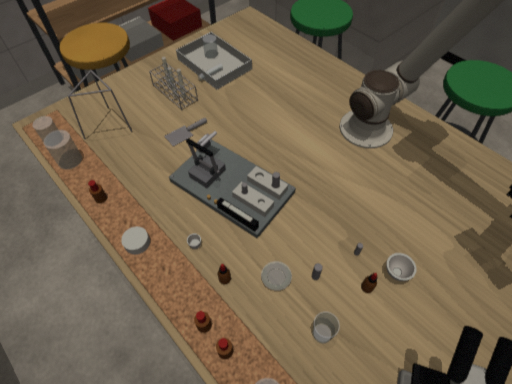

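View pics/top0.png

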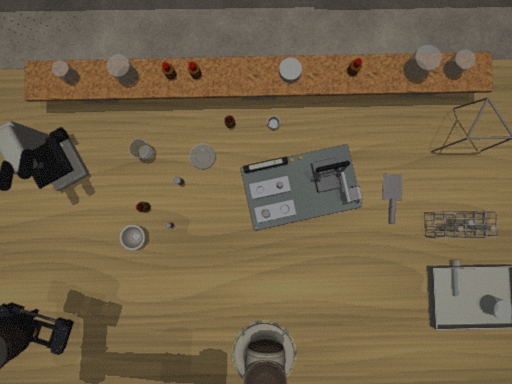

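Scene: the large slug is at about (317,272) and the small at (358,249). In the tester, the large row is in front (seated slug at about (275,181)) and the small row is behind. The top view agrees: slugs at (178,180) and (171,225).

```bash
python3 - <<'E'
from h import *
for n in("scene","top"):
    c=cam(n);P=cloud(c,np.load(n+"0.npy")).reshape(-1,3)
    for nm,(x0,x1) in dict(base=(400,720),).items():
        m=(P[:,2]>20)&(P[:,2]<40)&(P[:,0]>420)&(P[:,0]<720)&(P[:,1]>-340)&(P[:,1]<90)
        print(n,"base",m.sum(),cv2.minAreaRect(P[m][:,:2].astype(np.float32)))
    m=(P[:,2]>54)&(P[:,2]<68)&(P[:,0]>430)&(P[:,0]<610)&(P[:,1]>-115)&(P[:,1]<45)
    Q=P[m]; L=(Q[:,0]<520+(Q[:,1]+35)*.2)
    for nm,q in(("front",Q[L]),("back",Q[~L])): print(nm,len(q),cv2.minAreaRect(q[:,:2].astype(np.float32)))
    for nm,a,h in(("Lslug",(585,274),70),("Sslug",(438,308),54),("Lseat",(472,-12),115),("Sseat",(566,-57),99)):
        m=(np.hypot(P[:,0]-a[0],P[:,1]-a[1])<22)&(abs(P[:,2]-h)<8);q=P[m]
        print(nm,len(q),np.round(q.mean(0),1),np.round((q.max(0)+q.min(0))/2,1))
E
```

```text
scene base 3358 ((558.5755615234375, -135.35150146484375), (223.6634521484375, 376.358154296875), 11.068948745727539)
front 445 ((496.6365051269531, -41.97277069091797), (90.61135864257812, 133.88002014160156), 8.949273109436035)
back 499 ((540.514404296875, -32.817039489746094), (89.05068969726562, 131.20846557617188), 9.534571647644043)
Lslug 58 [586.4 274.6  69.1] [585.8 274.6  67.6]
Sslug 34 [439.  308.   52.1] [439.2 307.5  51.5]
Lseat 46 [474.4 -11.4 113.6] [473.8 -12.8 113.7]
Sseat 26 [565.2 -59.4  98.3] [565.5 -61.2  98.4]
top base 4493 ((557.5910034179688, -135.6310577392578), (220.25942993164062, 374.788330078125), 11.206917762756348)
front 509 ((497.9580078125, -40.3212890625), (90.52961730957031, 130.2950897216797), 10.86700439453125)
back 521 ((558.3604736328125, -29.796974182128906), (158.7154998779297, 80.48014068603516), 81.91801452636719)
Lslug 41 [584.6 274.3  70.3] [584.1 275.5  69.5]
Sslug 26 [437.4 308.2  54.6] [437.4 308.9  53.5]
Lseat 43 [471.6 -12.5 115.3] [471.2 -12.2 115.6]
Sseat 25 [562.7 -60.4  99.2] [562.6 -60.8  99.7]
```

```bash
python3 -m pendant '[[[0.061,-0.0494,-0.006],-0.026],[[0.061,-0.0494,-0.006],-0.026],[[0.061,-0.0494,-0.006],-0.026],[[0.061,-0.0494,-0.006],-0.026],[[0.061,-0.0494,-0.006],-0.026]]' 100 20
python3 -m pendant '[[[0.061,-0.0494,-0.006],-0.026],[[0.061,-0.0494,-0.006],-0.026],[[0.061,-0.0494,-0.006],-0.026],[[0.061,-0.0494,-0.006],-0.026],[[0.061,-0.0494,-0.006],-0.026]]' 
python3 -m pendant '[[[0.061,-0.0494,-0.006],-0.026],[[0.061,-0.0494,-0.006],-0.026],[[0.061,-0.0494,-0.006],-0.026],[[0,0,0],0],[[0,0,0],0]]'
cat >> h.py <<'E'
def pose():
    s=robot.read_state();m=R.from_quat(s["tcp_rot"]).as_matrix()
    print("t",round(s["time"],2),"tcp",np.round(s["position"],1),"yaw",round(np.degrees(np.arctan2(m[1,0],m[0,0])),2),"zdir",np.round(m[:,2],3),"F",np.round(s["force"],1),"gap",round(s["finger_gap"],1),"ff",round(s["finger_force"],1));return s
E
cat > look.py <<'E'
import sys
from h import *
s=pose();c=cam("wrist",s);p,d=robot.read_camera("wrist");P=cloud(c,d)
cv2.imwrite("pics/"+sys.argv[1]+".png",p);np.savez(sys.argv[1],d=d,o=c[3],r=c[4])
for a in sys.argv[2:]:
    q,h=a.split(":");h=float(h)
    for r in robot.cut_out("wrist",q)[:2]:
        m=r["pixels"]&(d>0);t=m&(abs(P[...,2]-h)<5)
        print(q,round(r["p"],2),np.round(r["centre"]),m.sum(),t.sum())
        if t.sum()>20:
            z=P[t];b=cv2.minEnclosingCircle(z[:,:2].astype(np.float32))
            print("  top mean",np.round(z.mean(0),1),"circle",np.round(b[0],1),round(b[1],1))
E
python3 look.py w1 large_slug:70 small_slug:54
```

```text
time: 1.77
position: [344.1, 470.5, 207.7]
tcp_rot: [0.936, -0.353, 0.0, -0.0]
force: [-0.5, 0.6, 0.5]
finger_gap: 86.9
finger_force: 0.0
time: 2.18
position: [496.8, 346.9, 192.7]
tcp_rot: [0.844, -0.536, 0.0, -0.0]
force: [0.8, 0.8, 0.6]
finger_gap: 87.1
finger_force: 0.0
time: 2.6
position: [588.2, 272.2, 182.6]
tcp_rot: [0.773, -0.635, -0.0, 0.001]
force: [-0.7, -0.3, -0.3]
finger_gap: 86.5
finger_force: 0.0
t 2.6 tcp [588.2 272.2 182.6] yaw -78.79 zdir [-0.001 -0.001 -1.   ] F [-0.7 -0.3 -0.3] gap 86.5 ff 0.0
large_slug 0.71 [263. 186.] 643 429
  top mean [584.7 273.9  69.9] circle [584.6 274. ] 11.2
small_slug 0.91 [376. 230.] 348 26
  top mean [439.8 301.3  52. ] circle [439.  302.1] 4.8
small_slug 0.31 [386. 365.] 70 42
  top mean [393.6 464.9  50.1] circle [394.1 465.1] 6.2
```

```bash
python3 -m pendant '[[[-0.007,0.0036,-0.07],0],[[0,0,-0.08],0],[[0,0,-0.08],0],[[0,0,-0.055],0],[[0,0,0],0]]' 
python3 -m pendant '[[[0,0,0],0],[[0,0,0],0],[[0,0,0],0],[[0,0,0],0],[[0,0,0],0]]' 0 25
python3 -m pendant '[[[0,0,0],0],[[0,0,0],0],[[0,0,0],0],[[0,0,0],0]]'
```

```text
time: 3.17
position: [578.4, 274.6, 34.7]
tcp_rot: [0.774, -0.633, -0.002, 0.006]
force: [-1.0, -0.8, -1.0]
finger_gap: 87.1
finger_force: 0.0
time: 3.58
position: [584.3, 276.7, 43.1]
tcp_rot: [0.774, -0.633, 0.0, -0.002]
force: [0.2, 0.8, -0.9]
finger_gap: 61.5
finger_force: 0.0
time: 3.92
position: [583.6, 275.9, 41.1]
tcp_rot: [0.774, -0.633, 0.0, -0.0]
force: [-0.2, 0.4, 0.2]
finger_gap: 34.7
finger_force: 0.0
```

```bash
python3 -m pendant '[[[0,0,0],0],[[0,0,0],0],[[0,0,0],0],[[0,0,0],0],[[0,0,0],0]]'
python3 -m pendant '[[[0,0,0],0],[[0,0,0.03],0],[[0,0,0.08],0],[[0,0,0.08],0],[[0,0,0.03],0]]'
```

```text
time: 4.33
position: [583.4, 275.8, 40.9]
tcp_rot: [0.774, -0.633, -0.0, 0.0]
force: [-0.7, 0.4, 0.2]
finger_gap: 23.6
finger_force: 25.0
time: 4.75
position: [586.1, 277.2, 156.8]
tcp_rot: [0.774, -0.633, 0.002, -0.004]
force: [1.2, 0.2, 0.1]
finger_gap: 23.3
finger_force: 25.0
```

```bash
python3 -m pendant '[[[-0.021,-0.069,0.015],0],[[-0.021,-0.069,0.015],0],[[-0.021,-0.069,0.015],0],[[-0.021,-0.069,0.015],0],[[-0.021,-0.069,0.015],0]]' >/dev/null
python3 -m pendant '[[[-0.021,-0.069,0.015],0],[[-0.021,-0.069,0.015],0],[[-0.021,-0.069,0.015],0],[[0,0,0],0],[[0,0,0],0]]' >/dev/null
python3 -m pendant '[[[0,0,0],0],[[0,0,0],0],[[0,0,0],0]]'
python3 look.py w2 large_carrier:60 small_carrier:60 large_seated:115 small_seated:99 large_slug:170
```

```text
time: 5.83
position: [499.7, 0.8, 210.5]
tcp_rot: [0.774, -0.633, -0.0, 0.0]
force: [-0.5, 0.0, -1.8]
finger_gap: 23.5
finger_force: 25.0
t 5.83 tcp [499.7   0.8 210.5] yaw -78.51 zdir [-0.001 -0.    -1.   ] F [-0.5  0.  -1.8] gap 23.5 ff 25.0
large_carrier 0.84 [283. 129.] 5497 4694
  top mean [479.1 -52.   60. ] circle [477.4 -44.3] 68.1
large_carrier 0.33 [213.  68.] 30634 684
  top mean [595.1 -26.9  60.1] circle [540.  -34.4] 110.6
small_carrier 0.94 [211. 142.] 5737 5284
  top mean [555.1 -31.5  60. ] circle [555.1 -29.1] 67.8
large_seated 0.68 [289. 177.] 797 544
  top mean [471.2 -13.2 114.8] circle [470.8 -12.7] 11.8
small_seated 0.72 [203. 110.] 440 323
  top mean [561.2 -61.1  98.7] circle [561.7 -60.8] 8.9
small_seated 0.66 [284. 126.] 5292 0
large_slug 0.92 [262. 222.] 1633 38
  top mean [501.6 -10.  173.4] circle [501.1  -4.5] 10.8
```

View pics/w2.png

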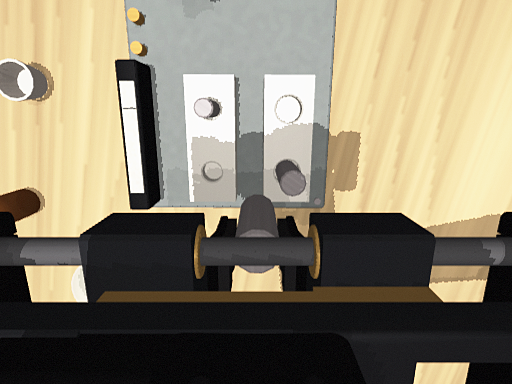

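The empty large hole is at (288,108) and the empty small hole at (213,171).

```bash
python3 - <<'E'
from h import *
from scipy.optimize import least_squares
D=np.load("w2.npz");i=robot.camera_info("wrist");c=(192/np.tan(np.radians(i["fovy"])/2),i["cx"],i["cy"],D["o"],D["r"],i)
P=cloud(c,D["d"]);top=(abs(P[...,2]-60)<3.5).astype(np.uint8)
for nm,(u,v),rad in(("L",(288,108),13.5),("S",(213,171),10.5)):
    pts=[]
    for a in np.arange(0,2*np.pi,.1):
        for r in np.arange(2,25,.25):
            x,y=u+r*np.cos(a),v+r*np.sin(a)
            if top[int(round(y)),int(round(x))]: pts.append(atz(c,x,y,60)[:2]);break
    q=np.array(pts);f=least_squares(lambda p:np.hypot(*(q-p[:2]).T)-p[2],[*q.mean(0),rad],loss="soft_l1")
    print(nm,len(q),np.round(f.x,1),round(np.sqrt((f.fun**2).mean()),2))
# tilt of held slug
for nm in(("front",lambda p:p[...,0]<520+(p[...,1]+35)*-.2),("back",lambda p:p[...,0]>520+(p[...,1]+35)*-.2)):
    m=(top>0)&(P[...,0]>430)&(P[...,0]<600)&(P[...,1]>-120)&(P[...,1]<50)&nm[1](P)
    print(nm[0],m.sum(),cv2.minAreaRect(P[m][:,:2].astype(np.float32)))
m=(P[...,2]>164)&(P[...,2]<210)&(np.hypot(P[...,0]-500,P[...,1])<25)
q=P[m]
for z in range(166,210,8):
    k=abs(q[:,2]-z)<4
    if k.sum()>10:print(z,k.sum(),np.round(q[k].mean(0),1),np.round(q[k].min(0),1),np.round(q[k].max(0),1))
E
```

```text
L 63 [483.6 -76.1  13.3] 0.28
S 63 [548.8   2.7  10.4] 0.35
front 4720 ((476.9173889160156, -44.61347198486328), (50.22437286376953, 129.6998291015625), 11.182367324829102)
back 5399 ((555.3949584960938, -28.85894775390625), (50.274505615234375, 129.85409545898438), 11.213763236999512)
174 76 [502.4  -9.4 174.6] [490.3 -11.8 171.5] [512.3  -2.1 177.9]
182 101 [502.8  -9.4 181.8] [489.8 -12.3 178. ] [512.5  -1.3 186. ]
190 120 [502.2  -9.3 190. ] [489.5 -12.1 186. ] [512.6  -1.1 193.9]
198 133 [502.7  -9.4 198.1] [489.8 -12.  194. ] [512.7  -1.7 202. ]
206 148 [502.7  -9.3 206.1] [490.1 -12.1 202. ] [522.1  -1.7 210. ]
```

```bash
python3 -m pendant '[[[-0.0176,-0.076,0],0],[[-0.0176,-0.076,0],0],[[0,0,-0.05],0],[[0,0,-0.08],0],[[0,0,-0.06],0]]' >/dev/null
python3 -m pendant '[[[0,0,0],0],[[0,0,0],0],[[0,0,0],0],[[0,0,0],0]]'
```

```text
time: 6.88
position: [484.0, -75.7, 118.4]
tcp_rot: [0.774, -0.633, 0.002, -0.002]
force: [0.6, 0.7, -2.9]
finger_gap: 23.4
finger_force: 25.0
```

```bash
python3 -m pendant '[[[0,0,0],0],[[0,0,0],0],[[0,0,0],0],[[0,0,0],0]]'; python3 look.py w3 large_slug:80 large_carrier:60
python3 - <<'E'
from h import *
D=np.load("w3.npz");i=robot.camera_info("wrist");c=(192/np.tan(np.radians(i["fovy"])/2),i["cx"],i["cy"],D["o"],D["r"],i)
P=cloud(c,D["d"])
from scipy.optimize import least_squares
m=(P[...,2]>78)&(P[...,2]<105)&(np.hypot(P[...,0]-483,P[...,1]+76)<18);q=P[m][:,:2]
f=least_squares(lambda p:np.hypot(*(q-p).T)-12,[483,-76],loss="soft_l1",f_scale=.5);print(m.sum(),f.x)
E
```

```text
time: 7.22
position: [482.2, -75.9, 116.6]
tcp_rot: [0.774, -0.633, 0.0, -0.0]
force: [0.5, -0.2, -2.7]
finger_gap: 23.1
finger_force: 25.0
t 7.22 tcp [482.2 -75.9 116.6] yaw -78.58 zdir [ 0.001  0.    -1.   ] F [ 0.5 -0.2 -2.7] gap 23.1 ff 25.0
large_slug 0.97 [259. 224.] 1661 86
  top mean [485.3 -86.2  81.3] circle [483.8 -80.5] 11.1
large_carrier 0.79 [255. 186.] 3720 3179
  top mean [484.4 -81.1  60. ] circle [479.  -56.1] 58.7
367 [483.2099185  -76.43944243]
```

```bash
python3 -m pendant '[[[0,0,-0.015],0],[[0,0,-0.015],0],[[0,0,-0.015],0],[[0,0,-0.012],0],[[0,0,0],0]]'
python3 -m pendant '[[[0,0,-0.003],0],[[0,0,0],0],[[0,0,0],0]]'
```

```text
time: 7.78
position: [481.3, -76.2, 86.2]
tcp_rot: [0.774, -0.633, -0.001, 0.001]
force: [-0.5, 0.0, -1.6]
finger_gap: 23.4
finger_force: 25.0
time: 8.03
position: [481.9, -76.0, 85.9]
tcp_rot: [0.774, -0.633, -0.0, -0.0]
force: [0.5, -0.2, -2.2]
finger_gap: 23.3
finger_force: 25.0
```

```bash
python3 -m pendant '[[[0,0,0],0],[[0,0,0],0],[[0,0,0],0],[[0,0,0],0],[[0,0,0],0]]' 50
python3 -m pendant '[[[0,0,0.03],0],[[0,0,0.08],0],[[0,0,0.08],0],[[0,0,0.04],0],[[-0.0086,0.0766,0],0]]' >/dev/null
python3 -m pendant '[[[-0.0086,0.0766,0],0],[[-0.0086,0.0766,0],0],[[-0.0086,0.0766,0],0],[[-0.0086,0.0766,0],0],[[-0.0086,0.0766,0],0]]' 60 >/dev/null
python3 -m pendant '[[[-0.0086,0.0766,0],0],[[-0.0086,0.0766,-0.03],0],[[-0.0086,0.0766,-0.03],0],[[-0.0086,0.0766,-0.03],0],[[0,0,0],0]]' >/dev/null
python3 -m pendant '[[[0,0,0],0],[[0,0,0],0],[[0,0,0],0],[[0,0,0],0]]'
python3 look.py w4 small_slug:54
```

```text
time: 8.45
position: [482.1, -76.1, 86.3]
tcp_rot: [0.774, -0.633, 0.0, -0.0]
force: [0.2, 0.1, -0.2]
finger_gap: 42.3
finger_force: 0.0
time: 10.03
position: [439.4, 306.0, 156.9]
tcp_rot: [0.773, -0.634, 0.0, -0.001]
force: [0.5, 0.2, -0.4]
finger_gap: 51.9
finger_force: 0.0
t 10.03 tcp [439.4 306.  156.9] yaw -78.68 zdir [ 0.001  0.001 -1.   ] F [ 0.5  0.2 -0.4] gap 51.9 ff 0.0
```

```bash
cat > near.py <<'E'
import sys
from h import *
n,x,y,z0,z1,r=sys.argv[1],*map(float,sys.argv[2:7])
D=np.load(n+".npz");i=robot.camera_info("wrist");c=(192/np.tan(np.radians(i["fovy"])/2),i["cx"],i["cy"],D["o"],D["r"],i)
P=cloud(c,D["d"]);m=(P[...,2]>z0)&(P[...,2]<z1)&(np.hypot(P[...,0]-x,P[...,1]-y)<r);q=P[m]
print(m.sum(),q.mean(0),q.min(0),q.max(0),cv2.minEnclosingCircle(q[:,:2].astype(np.float32)))
E
python3 near.py w4 438 308 48 60 25; python3 -c "
from h import *;print(robot.cut_out('wrist','large_slug')[:1])"|head -c 300
```

```text
294 [436.79044653 307.79440608  53.57813057] [428.04725062 299.76873069  48.35550291] [445.26846931 317.77800141  55.49674822] ((436.6796569824219, 308.79681396484375), 9.162801742553711)
[]
```

```bash
python3 -m pendant '[[[-0.0052,0.0052,-0.05],0],[[0,0,-0.08],0],[[0,0,-0.08],0],[[0,0,-0.05],0],[[0,0,0],0]]' >/dev/null
python3 -m pendant '[[[0,0,0],0],[[0,0,0],0],[[0,0,0],0],[[0,0,0],0],[[0,0,0],0]]' 0 20 >/dev/null
python3 -m pendant '[[[0,0,0],0],[[0,0,0],0],[[0,0,0],0],[[0,0,0],0],[[0,0,0],0]]'
```

```text
time: 11.43
position: [436.7, 310.0, 26.9]
tcp_rot: [0.774, -0.633, 0.0, -0.001]
force: [-1.2, -1.0, 6.4]
finger_gap: 17.4
finger_force: 20.0
```

```bash
python3 -m pendant '[[[0,0,0.03],0],[[0,0,0.08],0],[[0,0,0.08],0],[[0,0,0.08],0],[[0,0,0.06],0]]'
python3 -m pendant '[[[0.0249,-0.068,0],0],[[0.0249,-0.068,0],0],[[0.0249,-0.068,0],0],[[0.0249,-0.068,0],0],[[0.0249,-0.068,0],0]]' >/dev/null
python3 -m pendant '[[[0.0249,-0.068,0],0],[[0.0249,-0.068,0],0],[[0.0249,-0.068,0],0],[[0.0249,-0.068,0],0],[[0,0,0],0]]' >/dev/null
python3 -m pendant '[[[0,0,-0.06],0],[[0,0,-0.06],0],[[0,0,-0.05],0],[[0,0,0],0],[[0,0,0],0]]' >/dev/null
python3 -m pendant '[[[0,0,0],0],[[0,0,0],0],[[0,0,0],0],[[0,0,0],0],[[0,0,0],0]]' >/dev/null
python3 look.py w5 small_slug:85
python3 - <<'E'
from h import *
D=np.load("w5.npz");i=robot.camera_info("wrist");c=(192/np.tan(np.radians(i["fovy"])/2),i["cx"],i["cy"],D["o"],D["r"],i)
P=cloud(c,D["d"])
from scipy.optimize import least_squares
for a,b in((82,90),(90,98),(82,100)):
    m=(P[...,2]>a)&(P[...,2]<b)&(np.hypot(P[...,0]-549,P[...,1]-3)<14);q=P[m][:,:2]
    if m.sum()<10:print("few",m.sum());continue
    f=least_squares(lambda p:np.hypot(*(q-p).T)-9,[549,3],loss="soft_l1",f_scale=.5);print(m.sum(),f.x)
E
```

```text
time: 11.85
position: [436.7, 309.8, 194.1]
tcp_rot: [0.774, -0.633, 0.0, -0.001]
force: [0.5, 0.2, -0.7]
finger_gap: 17.1
finger_force: 20.0
t 13.52 tcp [548.8   3.7 107. ] yaw -78.58 zdir [ 0.002  0.001 -1.   ] F [-0.7  1.  -1.5] gap 17.5 ff 20.0
small_slug 0.74 [256. 221.] 910 91
  top mean [550.5  -4.7  86.1] circle [549.7   1.1] 8.7
small_slug 0.5 [260. 141.] 9926 14
89 [549.44060831   2.55929944]
103 [549.57477134   2.59310343]
219 [549.52535973   2.57847393]
```

```bash
python3 -m pendant '[[[-0.001,0.0006,-0.018],0],[[0,0,-0.018],0],[[0,0,-0.016],0],[[0,0,-0.014],0],[[0,0,0],0]]'
python3 -m pendant '[[[0,0,-0.004],0],[[0,0,0],0],[[0,0,0],0]]'
```

```text
time: 14.03
position: [547.2, 3.5, 71.6]
tcp_rot: [0.774, -0.633, -0.001, 0.001]
force: [-0.0, 0.6, -1.2]
finger_gap: 17.4
finger_force: 20.0
time: 14.28
position: [547.7, 3.7, 71.3]
tcp_rot: [0.774, -0.633, -0.0, 0.0]
force: [-1.5, 0.1, 5.0]
finger_gap: 17.2
finger_force: 20.0
```

```bash
python3 -m pendant '[[[0,0,0],0],[[0,0,0],0],[[0,0,0],0],[[0,0,0],0],[[0,0,0],0]]' 45 
python3 -m pendant '[[[0,0,0.03],0],[[0,0,0.08],0],[[0,0,0.08],0],[[0,0,0.08],0],[[0,0,0.03],0]]' >/dev/null
python3 -m pendant '[[[-0.0052,-0.0368,0],-0.0385],[[-0.0052,-0.0368,0],-0.0385],[[-0.0052,-0.0368,0],-0.0385],[[-0.0052,-0.0368,0],-0.0385],[[-0.0052,-0.0368,0],-0.0385]]' 0 >/dev/null
python3 -m pendant '[[[-0.0052,-0.0368,0],-0.0385],[[-0.0052,-0.0368,0],-0.0385],[[-0.0052,-0.0368,0],-0.0385],[[-0.0052,-0.0368,0],-0.0385],[[-0.0052,-0.0368,0],-0.0385]]' >/dev/null
python3 -m pendant '[[[-0.0052,-0.0368,0],-0.0385],[[-0.0052,-0.0368,0],-0.0385],[[-0.0052,-0.0368,0],-0.0385],[[0,0,0],0],[[0,0,0],0]]' >/dev/null
python3 -m pendant '[[[0,0,0],0],[[0,0,0],0],[[0,0,0],0],[[0,0,0],0]]'
python3 look.py w6 catch:124 lever_bar:187 
python3 - <<'E'
from h import *
n="top";c=cam(n);p,d=robot.read_camera(n);P=cloud(c,d).reshape(-1,3)
for nm,a,h in(("L0",(483,-76),115),("S1",(549,3),99),("Lseat",(472,-12),115),("Sseat",(566,-57),99)):
    m=(np.hypot(P[:,0]-a[0],P[:,1]-a[1])<22)&(abs(P[:,2]-h)<8);q=P[m];print(nm,len(q),np.round(q.mean(0),1) if len(q) else "")
E
```

```text
time: 14.7
position: [547.9, 3.9, 70.8]
tcp_rot: [0.774, -0.633, -0.0, 0.0]
force: [-0.5, -1.5, -0.4]
finger_gap: 37.5
finger_force: 0.0
time: 16.7
position: [514.3, -234.7, 221.1]
tcp_rot: [-0.099, 0.995, 0.0, 0.0]
force: [0.0, -0.4, 0.2]
finger_gap: 0.2
finger_force: 0.0
t 16.7 tcp [ 514.3 -234.7  221.1] yaw -168.59 zdir [ 0.  0. -1.] F [ 0.  -0.4  0.2] gap 0.2 ff 0.0
catch 0.75 [196. 184.] 2105 210
  top mean [ 518.4 -272.7  124.6] circle [ 521.9 -270.9] 20.5
catch 0.41 [417. 185.] 1136 0
L0 0 
S1 24 [549.3   2.1  99.8]
Lseat 43 [471.6 -12.5 115.9]
Sseat 0
```

View pics/w6.png

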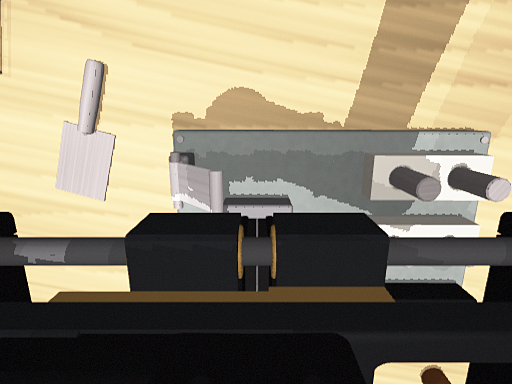

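The picture shows the catch tip at about (215,190), closed, and both large slugs standing in their row (427,188), (495,187).

```bash
python3 -m pendant '[[[0,0,-0.08],0],[[0,0,-0.08],0],[[0,0,-0.058],0],[[0,0,0],0],[[0,0,0],0]]' 
python3 -m pendant '[[[0.0046,-0.0235,0],0],[[0.0046,-0.0235,0],0],[[0.0046,-0.0235,0],0],[[0.0046,-0.0235,0],0],[[0.0046,-0.0235,0],0]]'
python3 -m pendant '[[[0.0046,-0.0235,0],0],[[0.0046,-0.0235,0],0],[[0.0023,-0.0118,0],0],[[0,0,0],0]]'
```

```text
time: 17.32
position: [513.6, -235.4, 111.3]
tcp_rot: [-0.099, 0.995, 0.0, -0.002]
force: [0.8, -0.1, 0.9]
finger_gap: 0.4
finger_force: 0.0
time: 17.73
position: [527.0, -296.0, 114.2]
tcp_rot: [-0.099, 0.995, -0.001, 0.002]
force: [-0.8, 0.6, 2.1]
finger_gap: 0.7
finger_force: 0.6
time: 18.07
position: [531.2, -325.2, 111.4]
tcp_rot: [-0.098, 0.995, -0.0, -0.0]
force: [0.0, -0.8, 0.6]
finger_gap: 0.1
finger_force: 0.0
```

```bash
python3 -m pendant '[[[0.0023,-0.0118,0],0],[[0.0023,-0.0118,0],0],[[0.0012,-0.0059,0],0],[[0,0,0],0]]'
python3 -m pendant '[[[0.0012,-0.0059,0],0],[[0.0012,-0.0059,0],0],[[0,0,0],0],[[0,0,0],0]]'
python3 - <<'E'
from h import *
for n in("top","scene"):
    c=cam(n);p,d=robot.read_camera(n);P=cloud(c,d)
    for r in robot.cut_out(n,"catch")[:2]:
        m=r["pixels"]&(d>0);q=P[m];print(n,r["p"],r["centre"],m.sum(),q.mean(0),np.percentile(q,3,axis=0),np.percentile(q,97,axis=0))
cv2.imwrite("pics/s7.png",cv2.resize(p[80:240,140:340],(800,640))[:600])
E
```

```text
time: 18.4
position: [534.4, -338.8, 112.1]
tcp_rot: [-0.099, 0.995, -0.0, 0.0]
force: [1.1, -0.4, 1.0]
finger_gap: 0.6
finger_force: 0.0
time: 18.73
position: [535.6, -344.3, 112.2]
tcp_rot: [-0.099, 0.995, -0.0, 0.0]
force: [0.2, -0.1, -0.3]
finger_gap: 0.5
finger_force: 0.0
top 0.51 [361.4, 190.2] 65 [ 530.10466666 -326.78633211   88.46666579] [ 516.08180279 -335.11282425   79.18748712] [ 544.85621693 -318.51755475   99.30306091]
top 0.51 [269.3, 185.4] 614 [555.72678646 -28.22342808  60.17048529] [526.55162379 -90.4969542   30.71952765] [586.41789229  31.95503776  95.95812393]
scene 0.5 [194.6, 135.6] 235 [ 551.73223053 -338.89616344  102.47268648] [ 516.80270931 -362.62523341   76.53092283] [ 611.18763718 -311.6852737   129.7355911 ]
scene 0.33 [325.8, 329.1] 689 [684.54821573 393.33399934  42.96109614] [661.07906869 366.61589381   1.37749425] [720.92948462 422.80679954  86.22640242]
```

View pics/s7.png

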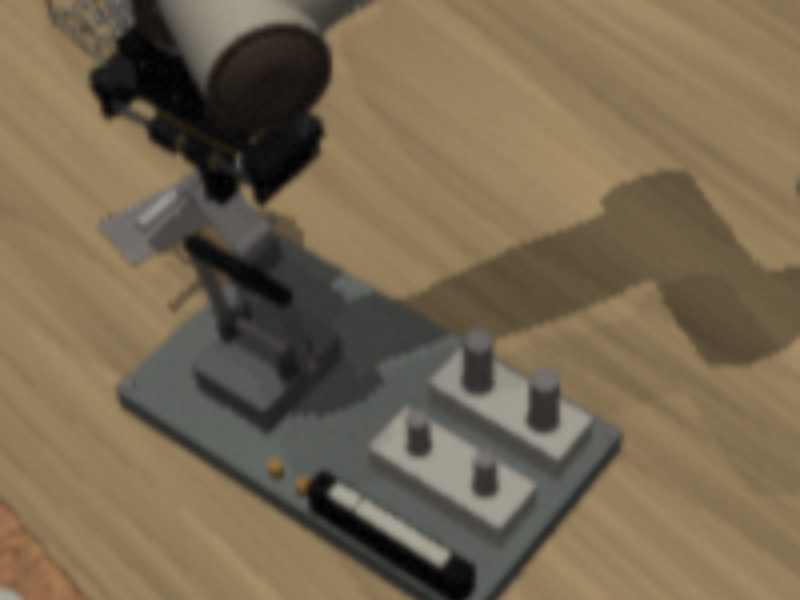

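The catch now leans outward past upright, at about (150,215) in the crop. All four specimens stand in their sockets.

```bash
python3 -m pendant '[[[-0.001,0.004,0.06],0],[[0,0,0.08],0],[[0,0,0.08],0],[[0,0,0.05],0],[[0,0,0],0]]' 60 >/dev/null
python3 -m pendant '[[[0.0113,0.02,0],0.0385],[[0.0113,0.02,0],0.0385],[[0.0113,0.02,0],0.0385],[[0.0113,0.02,0],0.0385],[[0.0113,0.02,0],0.0385]]'  >/dev/null
python3 -m pendant '[[[0.0113,0.02,0],0.0385],[[0.0113,0.02,0],0.0385],[[0.0113,0.02,0],0.0385],[[0.0113,0.02,0],0.0385],[[0.0113,0.02,0],0.0385]]'  >/dev/null
python3 -m pendant '[[[0.0113,0.02,0],0.0385],[[0.0113,0.02,0],0.0385],[[0.0113,0.02,0],0.0385],[[0,0,0],0],[[0,0,0],0]]'  >/dev/null
python3 -m pendant '[[[0,0,0],0],[[0,0,0],0],[[0,0,0],0],[[0,0,0],0]]'
python3 look.py w8 lever_bar:187 catch:120
python3 - <<'E'
from h import *
D=np.load("w8.npz");i=robot.camera_info("wrist");c=(192/np.tan(np.radians(i["fovy"])/2),i["cx"],i["cy"],D["o"],D["r"],i)
P=cloud(c,D["d"]).reshape(-1,3);a=np.radians(11.2)
Q=P-[555.7,-123.2,0];T=np.c_[Q[:,0]*np.cos(a)+Q[:,1]*np.sin(a),-Q[:,0]*np.sin(a)+Q[:,1]*np.cos(a),Q[:,2]]
m=(T[:,2]>165)&(T[:,2]<195)&(abs(T[:,0]-35)<40)&(abs(T[:,1]+100)<70);q=T[m];print("bar",m.sum(),q.mean(0),np.percentile(q,2,axis=0),np.percentile(q,98,axis=0))
m=(T[:,2]>85)&(abs(T[:,0]+60)<16)&(T[:,1]<-165)&(T[:,1]>-270)&(T[:,2]<140);q=T[m]
print("plate",m.sum(),np.percentile(q,3,axis=0),np.percentile(q,97,axis=0),"slope",np.arctan(-np.polyfit(q[:,2],q[:,1],1)[0]))
E
```

```text
time: 20.93
position: [608.1, -212.6, 247.1]
tcp_rot: [0.773, -0.634, 0.0, -0.0]
force: [-0.1, -0.1, -0.0]
finger_gap: 52.1
finger_force: 0.0
t 20.93 tcp [ 608.1 -212.6  247.1] yaw -78.67 zdir [ 0. -0. -1.] F [-0.1 -0.1 -0. ] gap 52.1 ff 0.0
lever_bar 0.83 [260. 182.] 2363 1916
  top mean [ 610.1 -226.2  185.6] circle [ 612.1 -224. ] 42.4
catch 0.91 [352.  50.] 4232 517
  top mean [ 545.7 -356.6  119.2] circle [ 565.4 -355.1] 45.9
bar 2114 [  33.43921494 -111.73784675  185.14171462] [  25.74740049 -150.53256374  180.4108358 ] [ 41.02720807 -70.32770758 187.76063328]
plate 2214 [ -75.05912614 -238.79422465   86.46287095] [ -44.95639789 -193.8758376   129.9583229 ] slope 0.7667342946944554
```

```bash
python3 -m pendant '[[[0,0,-0.06],0],[[0,0,-0.06],0],[[0,0,-0.04],0],[[0,0,-0.016],0],[[0,0,0],0]]'
python3 -m pendant '[[[0,0,0],0],[[0,0,0],0],[[0,0,0],0],[[0,0,0],0],[[0,0,0],0]]' 0 25 >/dev/null
python3 -m pendant '[[[0,0,0],0],[[0,0,0],0],[[0,0,0],0],[[0,0,0],0],[[0,0,0],0]]'
```

```text
time: 21.5
position: [607.1, -212.1, 156.7]
tcp_rot: [0.774, -0.633, -0.002, 0.001]
force: [0.3, -0.2, 0.6]
finger_gap: 52.3
finger_force: 0.0
time: 22.33
position: [606.6, -212.6, 159.6]
tcp_rot: [0.774, -0.633, -0.001, 0.001]
force: [-5.8, -0.2, 4.6]
finger_gap: 14.7
finger_force: 24.9
```

```bash
python3 -m pendant '[[[-0.0147,-0.0029,0.0014],0],[[-0.0147,-0.0029,0.0008],0],[[-0.0195,-0.0038,-0.001],0],[[-0.0195,-0.0038,-0.003],0],[[-0.0187,-0.0037,-0.005],0]]'
python3 -m pendant '[[[-0.0187,-0.0037,-0.0068],0],[[-0.0131,-0.0026,-0.0063],0],[[-0.0131,-0.0026,-0.0073],0],[[0,0,0],0],[[0,0,0],0]]'
python3 -m pendant '[[[-0.0118,-0.0023,-0.0083],0],[[-0.0118,-0.0023,-0.0093],0],[[0,0,0],0],[[0,0,0],0],[[0,0,0],0]]'
```

```text
time: 22.75
position: [570.0, -220.1, 158.9]
tcp_rot: [0.774, -0.633, 0.006, -0.004]
force: [5.5, 3.5, 5.0]
finger_gap: 15.1
finger_force: 25.0
time: 23.17
position: [546.1, -224.9, 148.1]
tcp_rot: [0.774, -0.633, 0.004, -0.003]
force: [4.9, 4.2, 6.0]
finger_gap: 15.1
finger_force: 25.1
time: 23.58
position: [533.8, -227.3, 139.0]
tcp_rot: [0.774, -0.633, 0.004, -0.002]
force: [3.0, 3.3, 6.4]
finger_gap: 14.7
finger_force: 24.8
```

```bash
python3 -m pendant '[[[-0.006,-0.0012,-0.004],0],[[-0.006,-0.0012,-0.005],0],[[0,0,0],0],[[0,0,0],0],[[0,0,0],0]]'
python3 -m pendant '[[[-0.005,-0.001,-0.004],0],[[0,0,0],0],[[0,0,0],0],[[0,0,0],0],[[0,0,0],0]]'
```

```text
time: 24.0
position: [528.6, -228.4, 134.4]
tcp_rot: [0.774, -0.633, 0.004, -0.003]
force: [4.7, 4.6, 4.8]
finger_gap: 14.9
finger_force: 24.7
time: 24.42
position: [528.5, -228.5, 134.2]
tcp_rot: [0.775, -0.632, 0.007, -0.004]
force: [6.2, 6.8, 9.0]
finger_gap: 15.4
finger_force: 24.5
```

```bash
python3 - <<'E'
from h import *
p,d=robot.read_camera("scene");cv2.imwrite("pics/s9.png",cv2.resize(p[80:240,140:340],(740,592)));pose()
E
```

```text
t 24.47 tcp [ 528.6 -228.5  134.2] yaw -78.46 zdir [ 0.016 -0.002 -1.   ] F [ 7.4  7.1 10. ] gap 15.1 ff 24.5
```

View pics/s9.png

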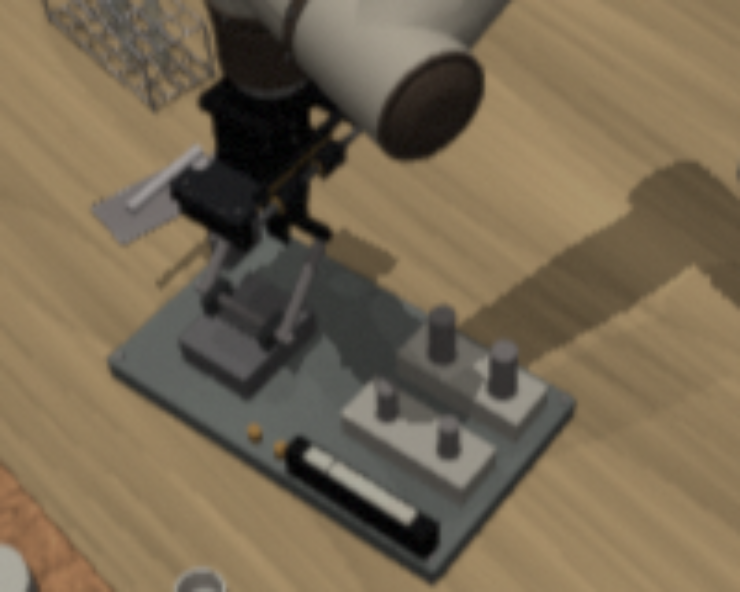

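The lever is pulled forward in the gripper at about (270,215), the catch is still open at about (165,175), and all four specimens are upright.

```bash
python3 -c "
from cell import robot;print(robot.finish_job())"
```

```text
the job is handed in; nothing more can be done
None
```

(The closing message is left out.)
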